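# Snap the retaining clip onto a tube mixer's spindle

## Task

The sample mixer's carousel still lacks its retaining clip: the split steel clip lies flat on the carousel disc in front of the spindle, its open mouth facing the spindle. Take the fork tool from the tray, push the clip sideways with the fork's two tines until it snaps round the spindle, and press it firmly home against the neck, with about 18 N (at least 12, never more than 25); do not touch the clip with the gripper. Then stand the fork tool upright back in the tray and let go. Leave the scraper and everything else on the bench where it is.

Things in the scene. Friction and masses are not known exactly. Their poses are not given: they have to be found in the camera images.
- mixer: Fixed tube mixer: white base 200 x 200 x 45 mm, on it a grey carousel disc, 190 mm across, its flat top 60 mm above the bench. Sample tubes rising 24 mm above the disc stand round its rear (+x) half, 78 mm from the spindle. Origin: under the spindle, at bench height; z up; the clip goes on moving roughly along the mixer's +x.
- spindle (a point): On the axis of the mixer's upright steel spindle, level with the disc's flat top; axes as the mixer's. The neck (the groove) is 18 mm in diameter and reaches 9 mm above the disc; over it a head 28 mm in diameter and 9 mm thick, its top 18 mm above the disc.
- clip_center (a point): Centre of the split steel clip's round opening; clip 44 g, 5 mm thick, flat on the disc; the point is 2.5 mm above the disc. Seated, it lies on the spindle axis. x points out of the mouth, z up. Two sprung arms reach to x = +13.5 mm, 34 mm over all, with bumps at x = +8.8 mm, 12 mm apart. Starts 33 to 41 mm short of the axis, up to 10 mm aside, turned up to 0.2 rad.
- clip_back (a point): Middle of the rear face of the clip's flat back bar (34 mm wide), 19 mm behind the clip's centre. A tail 10 mm wide runs 12 mm further back. The bumps meet the neck with the clip centre 17 mm short of the axis; pushing on takes up to about 13 N; some 6 mm short it springs home by itself, ahead of the fork, and stops hard (back bar on neck) with about 1 mm of play.
- fork_grip (a point): Centre of the fork tool's upright black handle, 50 mm above the tool's underside. The handle is 30 mm (x) by 12 mm (y), from 6 to 80 mm above the underside: pinch it across the 12 mm. x points to the tines, z up. About 150 g; stands on its flat steel foot, 6 mm thick, 40 mm wide, from 15 mm behind this point to 35 mm ahead, where the tines begin.
- fork_tips (a point): Midway between the ends of the fork's two tines, 3 mm above the underside, 57 mm ahead of the handle's centre and 47 mm below it; axes as the handle's. Each tine is 10 mm wide, 6 mm thick, 22 mm long; the gap of 16 mm between them straddles the clip's tail and their ends push its back bar.
- scraper_grip (a point): Centre of the handle of a scraper, 50 mm above its underside: same handle and foot as the fork tool, but ending in one straight solid bar 56 mm wide instead of two tines. It stands in the same tray. Leave it alone.
- tray: Shallow fixed aluminium tray, 130 mm (x) by 240 mm (y), rim 14 mm high, walls 4 mm, floor 4 mm thick; origin at the centre of its underside. The two tools stand in it about 110 mm apart along its y, either one on either side.
Not all that is in view belongs to the job. Leave any pink look-alike of the part that bears fork_grip alone. Of the things that look like the part that bears clip_center, the smaller one is meant.

How it is judged:
By the outcome, as a careful person would: the job done as asked, in the order asked, and still so for the second after the job is handed in, with the robot touching nothing.
It also fails if it takes over 72 s, if anything falls off the work surface, if the arm or the gripper's body presses on something with over 40 N, if the wrist force passes 120 N, or if a joint passes its speed limit or range.

## Robot

A 6-joint arm with a two-finger parallel gripper is mounted at the origin on the work surface. World frame = base frame: x ahead of the robot, y to its left, z up, the work surface at z = 0. Lengths are in m, angles in rad, forces in N, time in s.
With the tool pointing down it reaches from about 0.425 to 1.125 m from the base axis. Payload 14.9 kg.
Tool frame: the origin (TCP) lies at the centre of the arm's flange, where the gripper is bolted on; the fingertips stand 191 mm ahead of it and the grasp point (between the pads) lies 172 mm ahead of it; z points along the fingers, y is the direction in which the jaws open and shut (so a half turn about z gives the same grasp; the last joint's range is limited). The gripper opens to 91 mm and grips with 3 to 60 N. Pads are 32 mm wide; open, the fingers measure 118 mm over their backs; the gripper's body (76 mm by 178 mm) begins 60 mm behind the grasp point.
Start: joints at [-1.272, 0.379, 1.734, -0, 1.028, -0.033], TCP at [0.228, -0.662, 0.405] pointing down, gripper open.
Joint ranges: [-2.77, 2.77], [-0.74, 2.19], [0, 2.66], [-1.06, 4.2], [0.31, 2.87], [-3.08, 3.08]. Speed limits (rad/s): [1.89, 1.89, 2.39, 3.14, 3.14, 3.14].

## Interface

Orientations are given as a unit quaternion [w, x, y, z].
In Python, from plant import manip gives the robot as it stands.
- The arm moves only by the tool servo_tool, never from a script. Its argument "deltas" is a list of rows, each a list of 7 numbers: the shift along the world's x, y, z in m, then the turn, a rotation vector about the world's x, y, z in rad, then the opening, from 0 (shut) to 1 (fully open). A call has 1 to 8 rows; each row is the pose to reach, as a shift and turn from the pose commanded when the call began; what a row does not reach only later rows make up. A row lasts 1/8 s, in which the tool goes at most 62.5 mm and 10.7 degrees, less where a joint would pass 70% of its speed; a pose out of reach is approached as far as the arm can. A call with a gripper value outside its range is refused whole. The fingers move at their own pace and stop on an object; "newtons" is the grip in N (left out, the last holds). Time passes only in rows, so rows that repeat a pose let the fingers close. It gives the time, the measured TCP pose, the force and the opening at its end, in the units of the state.
- manip.read_state(): the state, without advancing time (a new reading comes with each control period).
- manip.read_camera(name): name is "scene" or "top" or "wrist"; returns the picture (480x640x3 uint8, red, green, blue); there is no depth.
- manip.camera_params(name): a dict with "K" (3x3 intrinsics, pixels), "eye" and "rotation" of the camera in the world. Camera axes: x right, y down, z forward; pixel columns grow to the right and rows downward; lengths in m; the calibration is good to about 2 mm. The wrist camera is an equidistant fisheye: a pixel r from the principal point sees the ray r / f radians off the axis. A picture is of the moment at which its call begins: read the wrist's pose just before it. camera_params takes no time and is no camera call; for the wrist camera it gives the pose at the moment of the call.
- manip.job_done(): hands the job in, once; it reports no verdict.
The state is a dict: "time": time; "q": joint angles; "qd": joint speeds; "joint_efforts": joint torques, N m; "tcp_pos": TCP position; "tcp_rot": TCP orientation; "ft_force": force on the tool from outside, world axes, zero at the start; "moment": the same for the moment, N m; "grip_width": finger opening in m.
Only numpy, scipy, OpenCV 4.12 (cv2) and the standard library are available. Lean on these libraries where they do the work, as an engineer would, in place of code of your own. Each camera call takes 0.05 s, during which the arm holds its last target.

## Working session

There is one attempt and no reset: what is moved stays moved. The work goes in short steps, Python scripts to look and compute and a tool call to move; the robot and the scene stay as the last step left them, time stands still between calls to the robot, and variables do not carry over. Pictures are saved under pics/ and viewed, and the job is handed in when it is done.

Besides the shell and the picture viewer there is one more tool, called after ">>>" as name(argument=value, ...) on one line, values as JSON. servo_tool: Moves the arm, as the interface text tells. Its arguments: {"type":"object","properties":{"deltas":{"type":"array","items":{"type":"array","items":{"type":"number"}}},"newtons":{"type":"number"}},"required":["deltas"]}

```bash
ls; mkdir -p pics
python3 - <<'E'
from plant import manip
import cv2
s=manip.read_state();print(s)
for n in["scene","top","wrist"]:
    print(n,manip.camera_params(n))
    cv2.imwrite(f"pics/{n}0.png",manip.read_camera(n)[:,:,::-1])
E
```

```text
pics
{'time': 0.0, 'q': array([-1.27232196e+00,  3.79415111e-01,  1.73475339e+00,  3.04179132e-05,
        1.02850271e+00, -3.33335131e-02]), 'qd': array([ 0.00015968,  0.00039357,  0.00157851,  0.00252762, -0.000218  ,
        0.00057951]), 'joint_efforts': array([ 2.54592233e-03, -7.63726330e+01, -4.34368193e+01,  6.51554321e-02,
        4.24848881e-02, -8.07666902e-05]), 'tcp_pos': array([ 0.22794932, -0.66165825,  0.40409713]), 'tcp_rot': array([-5.36266990e-04,  9.86270632e-01,  1.65136155e-01, -5.83746483e-05]), 'ft_force': array([-0.25895613, -0.2744542 ,  0.36961842]), 'moment': array([-0.05021613, -0.014312  , -0.01935879]), 'grip_width': 0.09105903504745441}
scene {'K': array([[519.28112089,   0.        , 317.45604003],
       [  0.        , 519.28112089, 246.44270356],
       [  0.        ,   0.        ,   1.        ]]), 'eye': array([ 0.96240239, -0.05168464,  0.74452263]), 'rotation': array([-0.24045381,  0.77598483,  0.55819692, -0.16865853])}
top {'K': array([[459.11785243,   0.        , 331.4736587 ],
       [  0.        , 459.11785243, 246.35602095],
       [  0.        ,   0.        ,   1.        ]]), 'eye': array([0.39349008, 0.06937307, 0.92601314]), 'rotation': array([-0.06009253,  0.70710384, -0.70238915,  0.05515904])}
wrist {'K': array([[371.64829954,   0.        , 320.40802067],
       [  0.        , 371.64829954, 236.84748533],
       [  0.        ,   0.        ,   1.        ]]), 'eye': array([ 0.29855662, -0.63622611,  0.38370434]), 'rotation': array([ 0.10943163,  0.80679038, -0.57521228, -0.07902422])}
```

View pics/scene0.png

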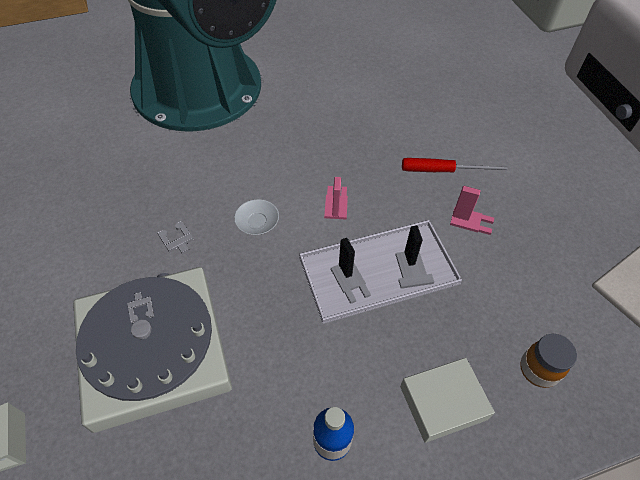

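View pics/top0.png

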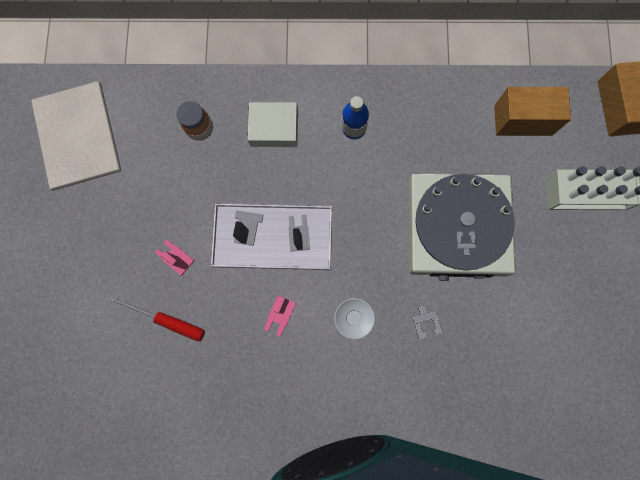

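View pics/wrist0.png

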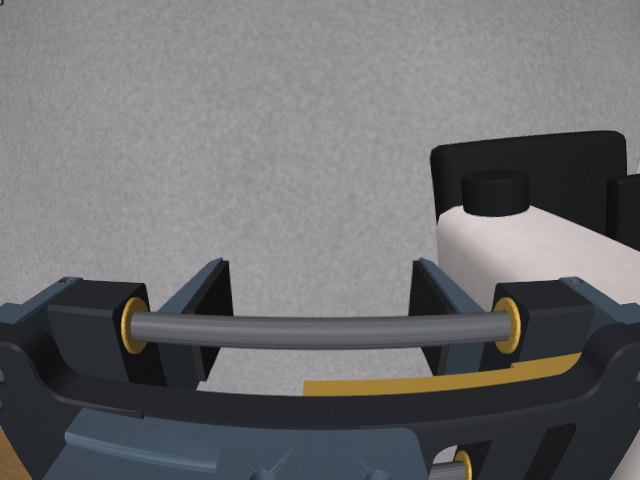

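Candidates for the fork: black-handled tool at top (299,233) with two tines, and the scraper at (245,228), which has a solid bar. The pink forks at (175,258) and (280,315) are decoys. For the clip there is the small one on the disc at (466,240), and a larger look-alike on the bench at (427,322). Next I'll check close crops.

```bash
cat > h.py <<'E'
import numpy as np, cv2
from plant import manip
from scipy.spatial.transform import Rotation as R
def rot(q): return R.from_quat([q[1],q[2],q[3],q[0]])
def px2w(c,uv,z):
    p=c if isinstance(c,dict) else manip.camera_params(c)
    K=p["K"];M=rot(p["rotation"]).as_matrix()
    a=np.array([(uv[0]-K[0,2])/K[0,0],(uv[1]-K[1,2])/K[1,1]])
    if c=="wrist" or (isinstance(c,dict) and c.get("fish")):
        r=np.hypot(*a); d=np.array([*(a/max(r,1e-9)*np.sin(r)),np.cos(r)])
    else: d=np.array([*a,1])
    d=M@d; e=np.array(p["eye"]); return e+d*(z-e[2])/d[2]
def w2px(c,X):
    p=c if isinstance(c,dict) else manip.camera_params(c)
    K=p["K"];M=rot(p["rotation"]).as_matrix()
    d=M.T@(np.array(X)-p["eye"])
    if c=="wrist" or (isinstance(c,dict) and c.get("fish")):
        rr=np.hypot(d[0],d[1]);th=np.arctan2(rr,d[2]);a=d[:2]/rr*th
    else: a=d[:2]/d[2]
    return np.array([K[0,0]*a[0]+K[0,2],K[1,1]*a[1]+K[1,2]])
E
python3 - <<'E'
import cv2,numpy as np
t=cv2.imread("pics/top0.png");s=cv2.imread("pics/scene0.png")
def cr(im,x,y,w,h,k,n): cv2.imwrite(n,cv2.resize(im[y:y+h,x:x+w],None,fx=k,fy=k,interpolation=cv2.INTER_CUBIC))
cr(t,205,195,130,80,6,"pics/c_tray.png")
cr(t,405,170,115,110,5,"pics/c_mix.png")
cr(s,295,215,170,110,4.5,"pics/c_stray.png")
cr(s,70,265,165,165,3.6,"pics/c_smix.png")
E
```

```text
(no output)
```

View pics/c_tray.png

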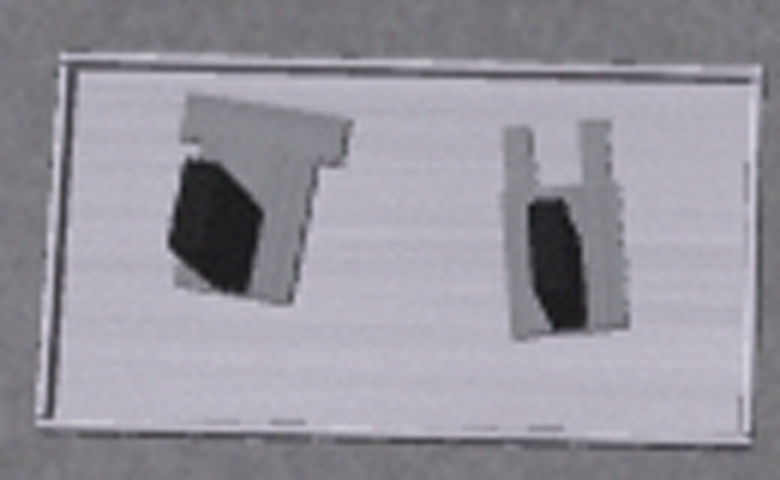

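View pics/c_mix.png

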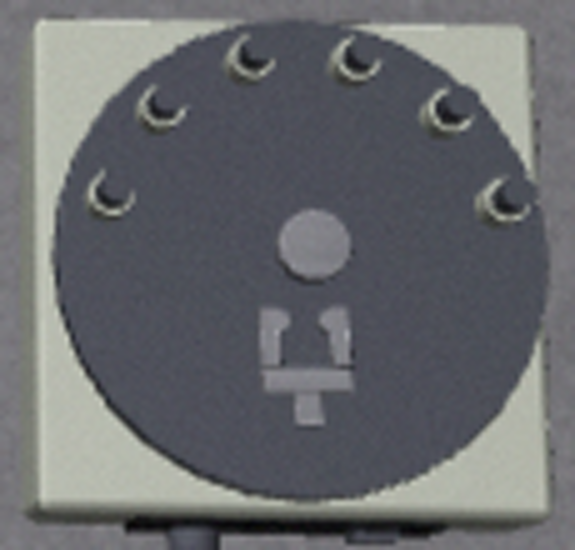

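View pics/c_stray.png

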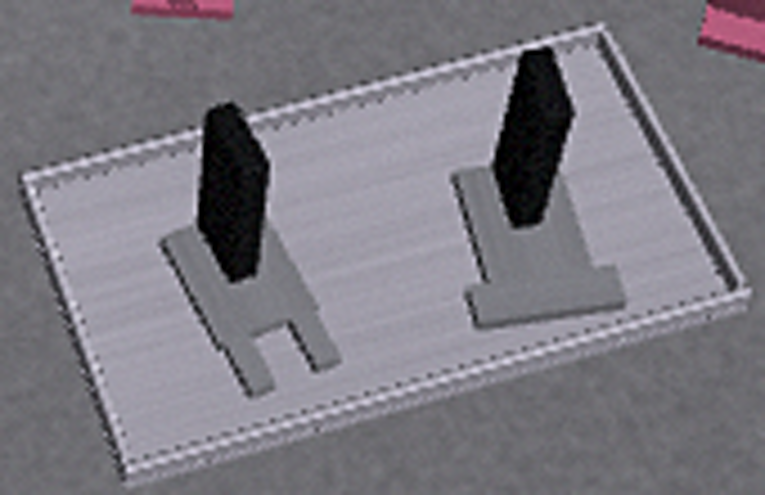

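View pics/c_smix.png

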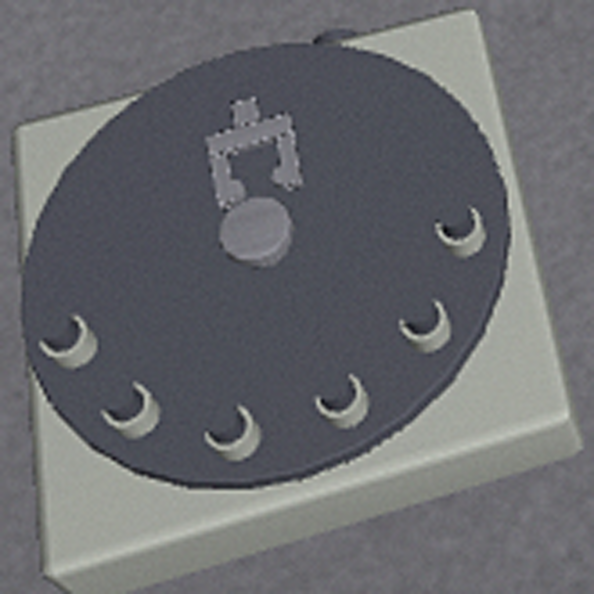

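Run:
```python
from h import *
def f(cam,off,k,pts,z):
    return np.array([px2w(cam,(off[0]+(x+.5)/k-.5,off[1]+(y+.5)/k-.5),z) for x,y in pts])
np.set_printoptions(precision=4,suppress=True)
print("fork top: tine ends, rear corners\n",f("top",(205,195),6,[(503,128),(610,121),(514,338),(630,327)],.010))
print("fork scene\n",f("scene",(295,215),4.5,[(338,362),(258,396),(162,240),(272,218)],.010))
print("handle top top4\n",f("top",(205,195),6,[(529,200),(567,198),(583,240),(530,240),(553,330),(584,328)],.084))
print("head top",f("top",(405,170),5,[(314,244)],.078))
print("head scene",f("scene",(70,265),3.6,[(255,230)],.078))
print("clip top backbar L R, tail L R, tips L R\n",f("top",(405,170),5,[(264,391),(354,389),(298,424),(325,424),(260,308),(348,307)],.065))
print("clip scene\n",f("scene",(70,265),3.6,[(291,115),(206,139),(256,97),(232,102),(299,186),(222,206)],.065))
print("mixer corners top z45\n",f("top",(405,170),5,[(36,20),(527,26),(548,512),(40,512)],.045))
print("mixer corners scene z45\n",f("scene",(70,265),3.6,[(472,12),(572,425),(45,575),(15,128)],.045))
print("tray",f("top",(205,195),6,[(62,55),(762,67),(750,443),(38,428)],.014))
```

```text
fork top: tine ends, rear corners
 [[0.6068 0.1649 0.01  ]
 [0.6095 0.1284 0.01  ]
 [0.5344 0.1595 0.01  ]
 [0.5384 0.1205 0.01  ]]
fork scene
 [[0.6078 0.162  0.01  ]
 [0.6116 0.13   0.01  ]
 [0.5396 0.1194 0.01  ]
 [0.5435 0.1614 0.01  ]]
handle top top4
 [[0.5666 0.1485 0.084 ]
 [0.5673 0.1367 0.084 ]
 [0.554  0.1314 0.084 ]
 [0.5539 0.1479 0.084 ]
 [0.5256 0.1402 0.084 ]
 [0.5263 0.1306 0.084 ]]
head top [[ 0.5881 -0.1803  0.078 ]]
head scene [[ 0.5886 -0.1818  0.078 ]]
clip top backbar L R, tail L R, tips L R
 [[ 0.5339 -0.1629  0.065 ]
 [ 0.5349 -0.197   0.065 ]
 [ 0.5213 -0.1753  0.065 ]
 [ 0.5214 -0.1855  0.065 ]
 [ 0.566  -0.1626  0.065 ]
 [ 0.5666 -0.1961  0.065 ]]
clip scene
 [[ 0.534  -0.1632  0.065 ]
 [ 0.5342 -0.1976  0.065 ]
 [ 0.5209 -0.1756  0.065 ]
 [ 0.5202 -0.1853  0.065 ]
 [ 0.5675 -0.1649  0.065 ]
 [ 0.5666 -0.1953  0.065 ]]
mixer corners top z45
 [[ 0.6866 -0.0831  0.045 ]
 [ 0.6851 -0.2783  0.045 ]
 [ 0.4907 -0.2755  0.045 ]
 [ 0.4895 -0.0805  0.045 ]]
mixer corners scene z45
 [[ 0.4949 -0.0836  0.045 ]
 [ 0.6908 -0.0846  0.045 ]
 [ 0.6846 -0.2801  0.045 ]
 [ 0.4909 -0.2773  0.045 ]]
tray [[0.6306 0.3156 0.014 ]
 [0.6277 0.0767 0.014 ]
 [0.4989 0.0798 0.014 ]
 [0.5024 0.3174 0.014 ]]
```

Picture notes: the fork's tine ends are at top (289–306, 216) and its foot rear is at about (291–310, 251). The scraper is on the left and ends in a solid bar. The small clip sits on the disc at top (467,240), about 35 mm short of the spindle head at (467.5,218.5), nearly aligned with it. Moving above the fork now.

>>> servo_tool(deltas=[[0.325,0.803,0,0,0,-0.247,0.5],[0.325,0.803,0,0,0,-0.247,0.5],[0.325,0.803,0,0,0,-0.247,0.5],[0.325,0.803,0,0,0,-0.247,0.5],[0.325,0.803,0,0,0,-0.247,0.5],[0.325,0.803,0,0,0,-0.247,0.5],[0.325,0.803,0,0,0,-0.247,0.5],[0.325,0.803,0,0,0,-0.247,0.5]])

```text
time: 1.15
tcp_pos: [0.4159, -0.1964, 0.4049]
tcp_rot: [0.0, 0.999, 0.042, 0.0]
ft_force: [0.5, 0.2, -0.4]
grip_width: 0.0459
```

>>> servo_tool(deltas=[[0.137,0.337,-0.03,0,0,0,0.5],[0.137,0.337,-0.03,0,0,0,0.5],[0.137,0.337,-0.03,0,0,0,0.5],[0.137,0.337,-0.03,0,0,0,0.5],[0.137,0.337,-0.03,0,0,0,0.5],[0.137,0.337,-0.03,0,0,0,0.5],[0.137,0.337,-0.03,0,0,0,0.5],[0.137,0.337,-0.03,0,0,0,0.5]])

```text
time: 2.15
tcp_pos: [0.5523, 0.1385, 0.3744]
tcp_rot: [0.0, 0.999, 0.043, -0.0]
ft_force: [0.2, -0.5, 1.1]
grip_width: 0.0456
```

Run:
```python
from h import *
s=manip.read_state();print(s["time"],s["tcp_pos"],s["tcp_rot"])
print(manip.camera_params("wrist"))
# predicted pixels
for X in [(.608,.1465,.010),(.5375,.140,.01),(.5525,.141,.084)]: print(w2px("wrist",X))
cv2.imwrite("pics/w1.png",manip.read_camera("wrist")[:,:,::-1])
```

```text
2.15 [0.55228115 0.13845392 0.37438408] [ 1.14348648e-04  9.99091709e-01  4.26093567e-02 -4.32064653e-04]
{'K': array([[371.64829954,   0.        , 320.40802067],
       [  0.        , 371.64829954, 236.84748533],
       [  0.        ,   0.        ,   1.        ]]), 'eye': array([0.62670481, 0.14573119, 0.35388878]), 'rotation': array([ 0.09966045,  0.72985147, -0.67004675, -0.09177135])}
[317.99209296 155.88885754]
[318.57379486 230.32932339]
[318.4148261  235.72640938]
```

View pics/w1.png

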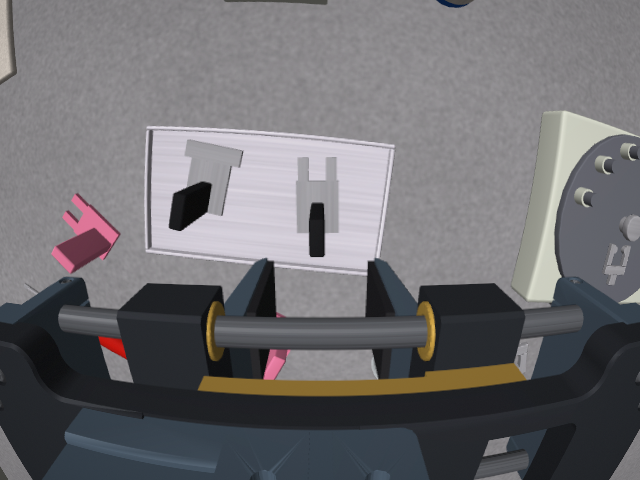

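The wrist view shows the fork centred: its tine ends are at (298–337, 157) and the handle's rear top edge is at (317,256). The pink decoys and the scraper are clear of the path.

Run:
```python
from h import *
print(px2w("wrist",(317,256.5),.084),px2w("wrist",(297.5,232.5),.01),px2w("wrist",(338.5,232.5),.01),px2w("wrist",(298,157.5),.01),px2w("wrist",(337,157.5),.01))
im=cv2.imread("pics/w1.png")[140:280,270:370];cv2.imwrite("pics/w1c.png",cv2.resize(im,None,fx=4,fy=4,interpolation=cv2.INTER_CUBIC))
```

```text
[0.53593645 0.14024759 0.084     ] [0.53366005 0.15951868 0.01      ] [0.53697948 0.12034172 0.01      ] [0.60508307 0.16423543 0.01      ] [0.6080749  0.12843278 0.01      ]
```

View pics/w1c.png

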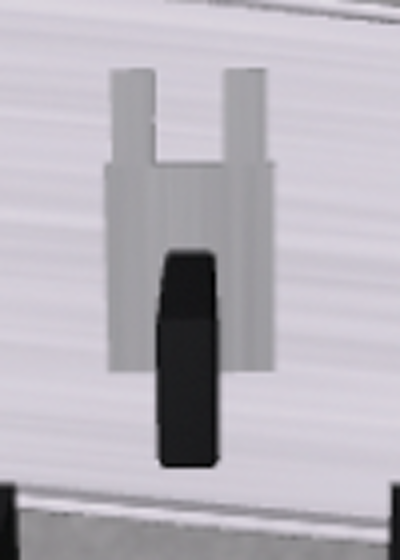

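>>> servo_tool(deltas=[[-0.001,0.002,-0.05,0,0,0,0.5],[-0.001,0.002,-0.1,0,0,0,0.5],[-0.001,0.002,-0.14,0,0,0,0.5],[-0.001,0.002,-0.16,0,0,0,0.5],[-0.001,0.002,-0.165,0,0,0,0.5],[-0.001,0.002,-0.165,0,0,0,0.5]])

```text
time: 2.95
tcp_pos: [0.5521, 0.1405, 0.2107]
tcp_rot: [-0.0, 0.999, 0.042, 0.001]
ft_force: [0.9, 0.6, -0.7]
grip_width: 0.0453
```

>>> servo_tool(deltas=[[-0.001,0.0007,-0.001,0,0,0,0.5],[-0.001,0.0007,-0.001,0,0,0,0.15],[-0.001,0.0007,-0.001,0,0,0,0.0],[-0.001,0.0007,-0.001,0,0,0,0.0],[-0.001,0.0007,-0.001,0,0,0,0.0],[-0.001,0.0007,-0.001,0,0,0,0.0],[-0.001,0.0007,-0.001,0,0,0,0.0]], newtons=50)

```text
time: 3.82
tcp_pos: [0.5506, 0.1414, 0.2088]
tcp_rot: [-0.0, 0.999, 0.042, 0.0]
ft_force: [-1.0, 0.1, 3.2]
grip_width: 0.0117
```

>>> servo_tool(deltas=[[0,0,0.03,0,0,0,0.0],[0,0,0.08,0,0,0,0.0],[0,0,0.13,0,0,0,0.0],[0,0,0.14,0,0,0,0.0],[0,0,0.14,0,0,0,0.0]], newtons=60)

```text
time: 4.45
tcp_pos: [0.5505, 0.1413, 0.3487]
tcp_rot: [-0.0, 0.999, 0.042, 0.0]
ft_force: [0.1, -0.4, -2.1]
grip_width: 0.012
```

Run:
```python
from h import *
s=manip.read_state();print(s["time"],s["tcp_pos"],s["tcp_rot"],s["ft_force"])
im=manip.read_camera("wrist")[:,:,::-1];cv2.imwrite("pics/w2.png",im)
cv2.imwrite("pics/w2c.png",cv2.resize(im[140:340,240:400],None,fx=3,fy=3,interpolation=cv2.INTER_CUBIC))
t=s["tcp_pos"];q=rot(s["tcp_rot"])
yaw=R.from_euler('z',.0853)
for d in [(57,18,-27),(57,-18,-27),(35,20,-27),(35,-20,-27)]:
  print(d,w2px("wrist",t+q.apply([0,0,.172])+yaw.apply(np.array(d)/1000)))
```

```text
4.45 [0.55045512 0.14131971 0.34867415] [-5.70418810e-05  9.99101236e-01  4.23867650e-02  2.82752631e-04] [ 0.08072642 -0.3599131  -2.14062025]
(57, 18, -27) [284.64036867 172.21544385]
(57, -18, -27) [359.80966925 172.22502591]
(35, 20, -27) [281.45068059 216.96800834]
(35, -20, -27) [362.95148474 216.95136202]
```

View pics/w2c.png

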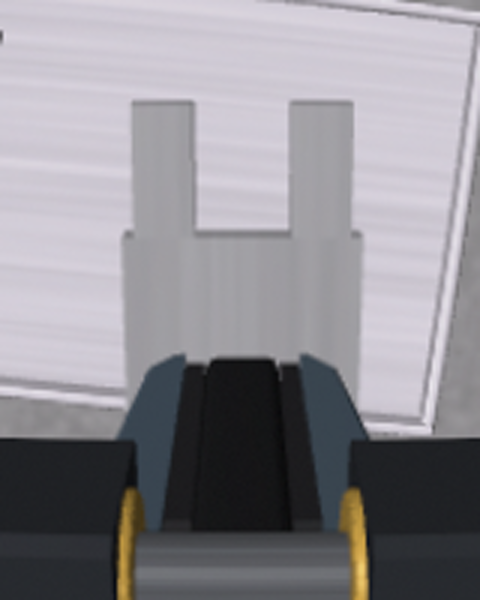

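The fork is held square: its tine ends are at full-frame (284–358, 174), against a prediction of (285–360, 172). Carrying it to the mixer.

>>> servo_tool(deltas=[[-0.02,-0.05,0,0,0,-0.085,0],[-0.095,-0.322,0,0,0,-0.085,0],[-0.095,-0.322,0,0,0,-0.085,0],[-0.095,-0.322,0,0,0,-0.085,0],[-0.095,-0.322,0,0,0,-0.085,0],[-0.095,-0.322,0,0,0,-0.085,0],[-0.095,-0.322,0,0,0,-0.085,0],[-0.095,-0.322,0,0,0,-0.085,0]])

```text
time: 5.5
tcp_pos: [0.4554, -0.1803, 0.3475]
tcp_rot: [-0.0, 1.0, -0.0, -0.001]
ft_force: [0.7, 0.9, -1.8]
grip_width: 0.0121
```

>>> servo_tool(deltas=[[0,0,-0.02,0,0,0,0],[0,0,-0.03,0,0,0,0],[0,0,-0.03,0,0,0,0]])

```text
time: 5.88
tcp_pos: [0.4555, -0.1799, 0.3179]
tcp_rot: [-0.0, 1.0, 0.0, -0.001]
ft_force: [0.1, 0.3, -1.6]
grip_width: 0.0119
```

Run:
```python
from h import *
s=manip.read_state();print(s["time"],s["tcp_pos"],s["tcp_rot"],s["ft_force"])
p=manip.camera_params("wrist");p["fish"]=1
im=manip.read_camera("wrist")[:,:,::-1];cv2.imwrite("pics/w3.png",im)
import pickle;pickle.dump((p,s),open("w3.pkl","wb"))
print(w2px(p,(.588,-.181,.078)))
cv2.imwrite("pics/w3c.png",cv2.resize(im[60:260,220:420],None,fx=3,fy=3,interpolation=cv2.INTER_CUBIC))
```

```text
5.875 [ 0.45553511 -0.17994944  0.31788879] [-4.32639514e-04  9.99999401e-01  3.87909400e-04 -9.27965701e-04] [ 0.11503425  0.30647385 -1.61611019]
[324.35948089  39.74505882]
```

View pics/w3c.png

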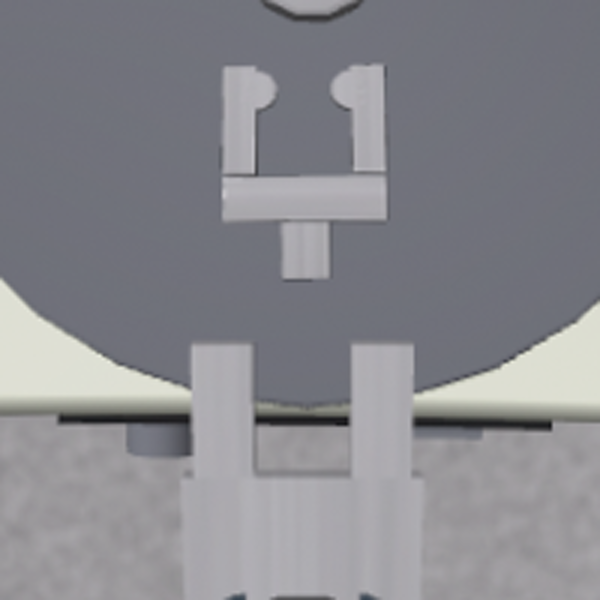

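Run:
```python
from h import *
import pickle
np.set_printoptions(precision=4,suppress=True)
p,s=pickle.load(open("w3.pkl","rb"))
g=lambda x,y,z:px2w(p,(220+(x+.5)/3-.5,60+(y+.5)/3-.5),z)
for n,x,y in [("barL",222,220),("barR",387,220),("tailL",281,279),("tailR",329,279),("tipL",223,66),("tipR",384,65)]: print(n,g(x,y,.065))
for n,x,y in [("tineL",191,344),("tineR",413,344)]: print(n,g(x,y,.119))
im=cv2.imread("pics/w3.png");cv2.imwrite("pics/w3d.png",cv2.resize(im[0:100,260:390],None,fx=5,fy=5,interpolation=cv2.INTER_CUBIC))
```

```text
barL [ 0.5319 -0.1622  0.065 ]
barR [ 0.5319 -0.1962  0.065 ]
tailL [ 0.5195 -0.1743  0.065 ]
tailR [ 0.5195 -0.1843  0.065 ]
tipL [ 0.5642 -0.1625  0.065 ]
tipR [ 0.5645 -0.1955  0.065 ]
tineL [ 0.5116 -0.161   0.119 ]
tineR [ 0.5116 -0.1966  0.119 ]
```

View pics/w3d.png

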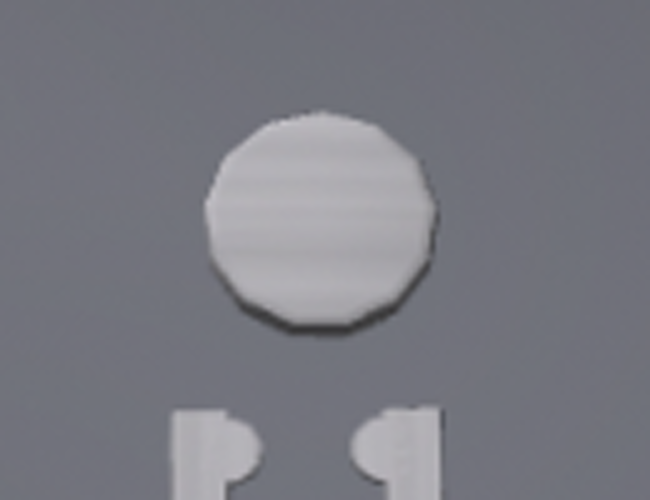

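>>> servo_tool(deltas=[[0,-0.0005,-0.03,0,0,0,0],[0,-0.0005,-0.046,0,0,0,0],[0,-0.0005,-0.05,0,0,0,0],[0,-0.0005,-0.051,0,0,0,0],[0,-0.0005,-0.051,0,0,0,0],[0,-0.0005,-0.051,0,0,0,0]])

```text
time: 6.68
tcp_pos: [0.4558, -0.1812, 0.2683]
tcp_rot: [0.0, 1.0, -0.0, 0.0]
ft_force: [0.6, 0.5, -0.6]
grip_width: 0.0114
```

Run:
```python
from h import *
np.set_printoptions(precision=4,suppress=True)
s=manip.read_state();print(s["time"],s["tcp_pos"],s["tcp_rot"],s["ft_force"],s["moment"])
p=manip.camera_params("wrist");p["fish"]=1
im=manip.read_camera("wrist")[:,:,::-1];cv2.imwrite("pics/w4.png",im)
import pickle;pickle.dump((p,s),open("w4.pkl","wb"))
cv2.imwrite("pics/w4c.png",cv2.resize(im[0:240,220:420],None,fx=2.5,fy=2.5,interpolation=cv2.INTER_CUBIC))
im=manip.read_camera("scene")[:,:,::-1];cv2.imwrite("pics/s4.png",im)
```

```text
6.675 [ 0.4558 -0.1812  0.2683] [ 0.0002  1.     -0.0001  0.0004] [ 0.6196  0.4694 -0.644 ] [ 0.0211  0.0266 -0.0416]
```

View pics/w4c.png

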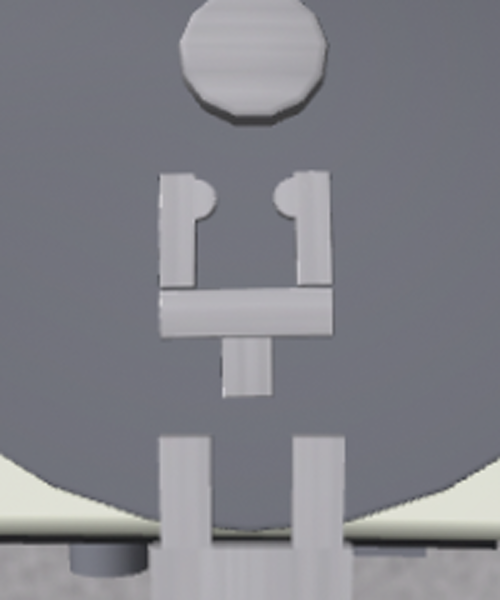

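View pics/s4.png

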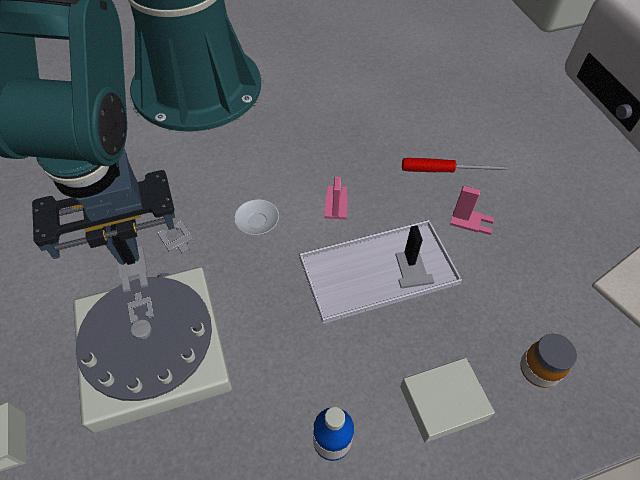

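>>> servo_tool(deltas=[[0.004,0.0005,-0.0015,0,0,0,0],[0.009,0.0005,-0.002,0,0,0,0],[0.013,0.0005,-0.002,0,0,0,0],[0.016,0.0005,-0.002,0,0,0,0],[0.017,0.0005,-0.002,0,0,0,0],[0.017,0.0005,-0.002,0,0,0,0]])

```text
time: 7.52
tcp_pos: [0.4726, -0.1806, 0.2657]
tcp_rot: [-0.0, 1.0, -0.0, -0.0]
ft_force: [-0.2, -0.2, -1.4]
grip_width: 0.0115
```

```bash
cat > look.py <<'E'
from h import *
import sys,pickle
np.set_printoptions(precision=4,suppress=True)
n=sys.argv[1]
s=manip.read_state();print(s["time"],s["tcp_pos"],s["tcp_rot"],s["ft_force"],s["moment"])
p=manip.camera_params("wrist");p["fish"]=1
im=manip.read_camera("wrist")[:,:,::-1];cv2.imwrite(f"pics/{n}.png",im)
pickle.dump((p,s),open(f"{n}.pkl","wb"))
cv2.imwrite(f"pics/{n}c.png",cv2.resize(im[0:240,220:420],None,fx=2.5,fy=2.5,interpolation=cv2.INTER_CUBIC))
E
python3 look.py w5
```

```text
7.525 [ 0.4726 -0.1806  0.2657] [-0.      1.     -0.0001 -0.    ] [-0.1861 -0.1967 -1.4486] [0.0499 0.013  0.041 ]
```

View pics/w5c.png

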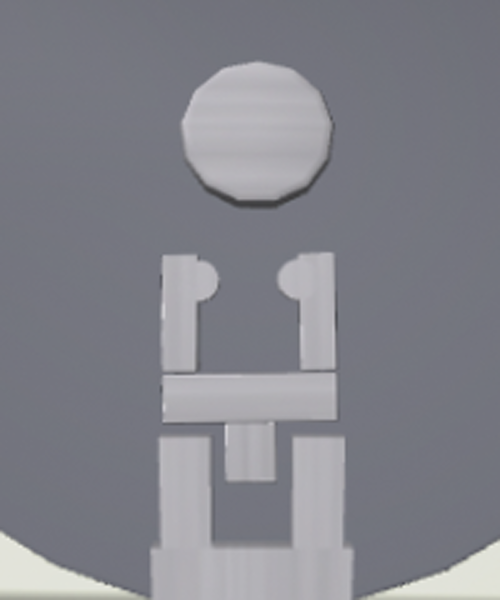

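>>> servo_tool(deltas=[[0.002,0,0,0,0,0,0],[0.004,0,0,0,0,0,0],[0.007,-0.0003,0,0,0,0,0],[0.01,-0.0006,0,0,0,0,0],[0.013,-0.0009,0,0,0,0,0],[0.016,-0.0012,0,0,0,0,0],[0.018,-0.0014,0,0,0,0,0],[0.018,-0.0014,0,0,0,0,0]])

```text
time: 8.57
tcp_pos: [0.4907, -0.1821, 0.2657]
tcp_rot: [0.0, 1.0, -0.0, 0.0]
ft_force: [-0.9, -0.1, -0.8]
grip_width: 0.0119
```

```bash
python3 look.py w6
```

```text
8.575 [ 0.4907 -0.1821  0.2657] [ 0.      1.     -0.0001  0.    ] [-0.9371 -0.0808 -0.7816] [ 0.0326  0.026  -0.0213]
```

View pics/w6c.png

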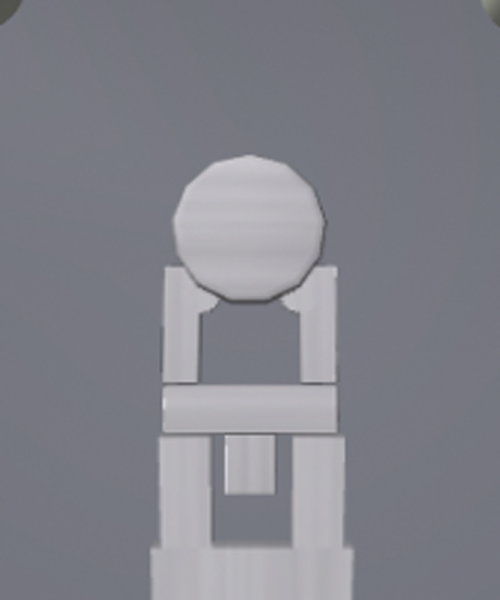

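The clip is now centred on the spindle in the wrist crop (spindle (250,228), clip arms (163–337)), with both tines on the back bar. Pushing through the bump.

>>> servo_tool(deltas=[[0.001,0,0,0,0,0,0],[0.002,0,0,0,0,0,0],[0.003,0,0,0,0,0,0],[0.004,0,0,0,0,0,0],[0.005,0,0,0,0,0,0]])

```text
time: 9.25
tcp_pos: [0.4952, -0.1819, 0.2656]
tcp_rot: [-0.0, 1.0, -0.0, -0.001]
ft_force: [-8.0, -0.6, 4.0]
grip_width: 0.0115
```

>>> servo_tool(deltas=[[0.001,0,0,0,0,0,0],[0.002,0,0,0,0,0,0],[0.003,0,0,0,0,0,0]])

```text
time: 9.62
tcp_pos: [0.4979, -0.1819, 0.2654]
tcp_rot: [-0.0, 1.0, -0.0, -0.001]
ft_force: [-8.7, 0.4, 4.2]
grip_width: 0.0118
```

```bash
python3 look.py w7
```

```text
9.625 [ 0.4979 -0.1819  0.2654] [-0.0004  1.     -0.     -0.0014] [-8.7235  0.3954  4.205 ] [-0.0452  1.5925 -0.08  ]
```

View pics/w7c.png

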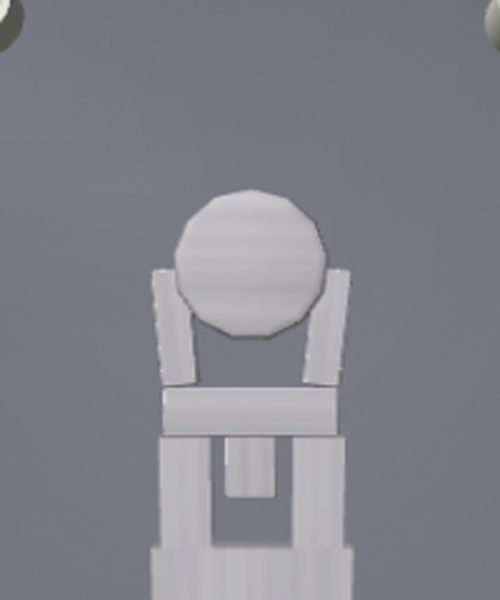

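>>> servo_tool(deltas=[[0.0007,0,0.0004,0,0,0,0],[0.0014,0,0.0008,0,0,0,0],[0.002,0,0.001,0,0,0,0]])

```text
time: 10.05
tcp_pos: [0.5004, -0.182, 0.2665]
tcp_rot: [-0.0, 1.0, -0.0, -0.0]
ft_force: [-3.9, 0.2, -2.2]
grip_width: 0.012
```

>>> servo_tool(deltas=[[0.0007,0,0,0,0,0,0],[0.0014,0,0,0,0,0,0],[0.002,0,0,0,0,0,0]])

```text
time: 10.42
tcp_pos: [0.5028, -0.1821, 0.2668]
tcp_rot: [0.0, 1.0, -0.0, 0.0]
ft_force: [-0.9, -0.4, -1.5]
grip_width: 0.0117
```

```bash
python3 look.py w8
```

```text
10.425 [ 0.5028 -0.1821  0.2668] [ 0.0001  1.     -0.0001  0.0003] [-0.897  -0.4495 -1.4551] [0.0979 0.3597 0.0738]
```

View pics/w8c.png

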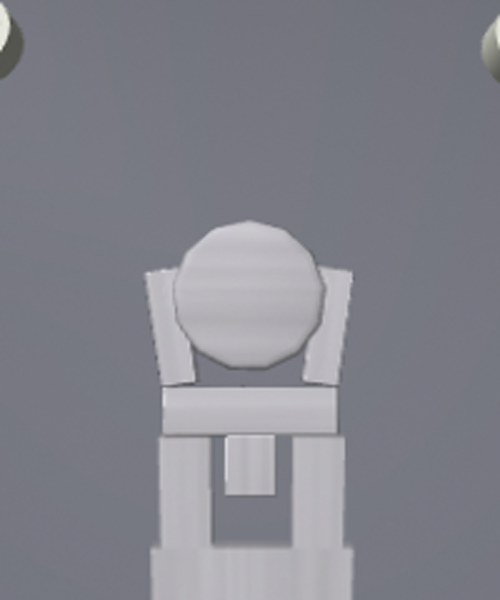

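>>> servo_tool(deltas=[[0.0007,0,0,0,0,0,0],[0.0014,0,0,0,0,0,0],[0.002,0,0,0,0,0,0],[0.002,0,0,0,0,0,0]])

```text
time: 10.98
tcp_pos: [0.5048, -0.1821, 0.2668]
tcp_rot: [0.0, 1.0, -0.0, 0.0]
ft_force: [-0.9, -0.6, -2.0]
grip_width: 0.0116
```

```bash
python3 look.py w9
```

```text
10.975 [ 0.5048 -0.1821  0.2668] [ 0.0001  1.     -0.0001  0.0003] [-0.9494 -0.5723 -2.042 ] [ 0.0007  0.057  -0.0197]
```

View pics/w9c.png

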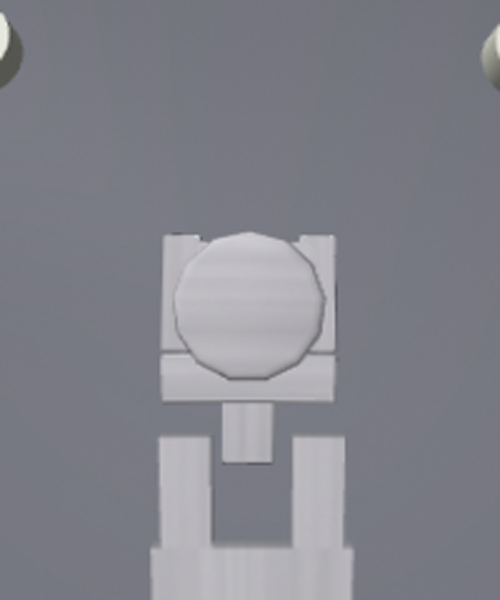

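It snapped home: the arms have closed and the bar sits under the head. The tines stand about 6.7 mm behind the bar. Closing up slowly to press.

>>> servo_tool(deltas=[[0.0015,0,0,0,0,0,0],[0.003,0,0,0,0,0,0],[0.0045,0,0,0,0,0,0],[0.0055,0,0,0,0,0,0],[0.006,0,0,0,0,0,0],[0.006,0,0,0,0,0,0]])

```text
time: 11.78
tcp_pos: [0.5106, -0.1821, 0.2667]
tcp_rot: [-0.0, 1.0, -0.0, -0.0]
ft_force: [-0.4, 0.4, -1.7]
grip_width: 0.0118
```

>>> servo_tool(deltas=[[0.0003,0,0,0,0,0,0],[0.0006,0,0,0,0,0,0],[0.0006,0,0,0,0,0,0]])

```text
time: 12.15
tcp_pos: [0.5112, -0.1821, 0.2667]
tcp_rot: [-0.0, 1.0, -0.0, -0.0]
ft_force: [0.1, 0.5, -1.5]
grip_width: 0.0117
```

>>> servo_tool(deltas=[[0.0003,0,0,0,0,0,0],[0.0006,0,0,0,0,0,0],[0.0006,0,0,0,0,0,0]])

```text
time: 12.52
tcp_pos: [0.5116, -0.1821, 0.2667]
tcp_rot: [-0.0, 1.0, -0.0, -0.0]
ft_force: [-3.7, -0.5, 0.9]
grip_width: 0.0118
```

>>> servo_tool(deltas=[[0.0003,0,0,0,0,0,0],[0.0005,0,0,0,0,0,0],[0.0005,0,0,0,0,0,0]])

```text
time: 12.9
tcp_pos: [0.5119, -0.1821, 0.2666]
tcp_rot: [-0.0, 1.0, -0.0, -0.001]
ft_force: [-6.5, -0.8, 2.8]
grip_width: 0.0119
```

>>> servo_tool(deltas=[[0.0003,0,0,0,0,0,0],[0.0005,0,0,0,0,0,0],[0.0005,0,0,0,0,0,0]])

```text
time: 13.28
tcp_pos: [0.5122, -0.182, 0.2665]
tcp_rot: [-0.0, 1.0, -0.0, -0.001]
ft_force: [-10.1, -0.6, 4.6]
grip_width: 0.0118
```

```bash
python3 look.py w10
python3 - <<'E'
from plant import manip
import cv2
cv2.imwrite("pics/s10.png",cv2.resize(manip.read_camera("scene")[260:420,70:240,::-1],None,fx=3.6,fy=3.6,interpolation=cv2.INTER_CUBIC))
E
```

```text
13.275 [ 0.5122 -0.182   0.2665] [-0.0003  1.     -0.0001 -0.0011] [-10.0811  -0.6169   4.6457] [-0.2851  1.6059 -0.1208]
```

View pics/w10c.png

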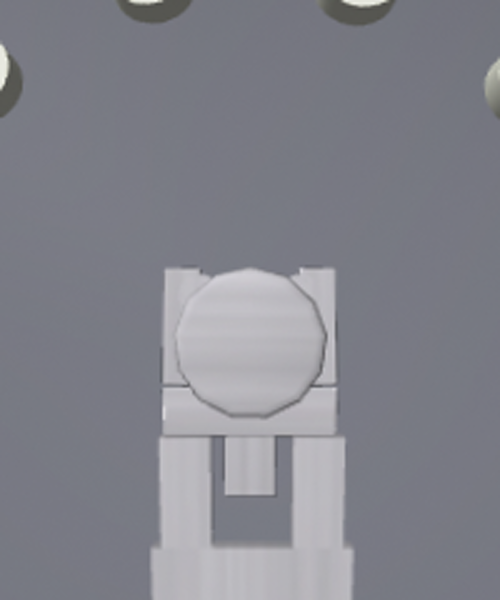

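>>> servo_tool(deltas=[[0.0001,0,0.0003,0,0,0,0],[0.0002,0,0.0005,0,0,0,0],[0.0002,0,0.0005,0,0,0,0]])

```text
time: 13.75
tcp_pos: [0.5123, -0.1819, 0.2667]
tcp_rot: [-0.0, 1.0, -0.0, -0.001]
ft_force: [-7.1, -2.8, -2.2]
grip_width: 0.0118
```

>>> servo_tool(deltas=[[0.0002,0,0,0,0,0,0],[0.0004,0,0,0,0,0,0],[0.0004,0,0,0,0,0,0]])

```text
time: 14.12
tcp_pos: [0.5125, -0.182, 0.2667]
tcp_rot: [-0.0, 1.0, -0.0, -0.002]
ft_force: [-9.2, -2.8, 0.2]
grip_width: 0.0118
```

>>> servo_tool(deltas=[[0.0003,0,0.0001,0,0,0,0],[0.0006,0,0.0002,0,0,0,0],[0.0006,0,0.0002,0,0,0,0]])

```text
time: 14.5
tcp_pos: [0.5128, -0.182, 0.2667]
tcp_rot: [-0.0, 1.0, -0.0, -0.002]
ft_force: [-12.1, -3.5, 0.9]
grip_width: 0.0118
```

>>> servo_tool(deltas=[[0.0003,0,0.0001,0,0,0,0],[0.0006,0,0.0002,0,0,0,0],[0.0006,0,0.0002,0,0,0,0]])

```text
time: 14.88
tcp_pos: [0.5131, -0.1819, 0.2667]
tcp_rot: [-0.001, 1.0, -0.0, -0.003]
ft_force: [-15.3, -4.9, 2.7]
grip_width: 0.0116
```

>>> servo_tool(deltas=[[0.0003,-0.0002,0.0001,0,0,0,0],[0.0006,-0.0003,0.0003,0,0,0,0],[0.0006,-0.0003,0.0003,0,0,0,0]])

```text
time: 15.25
tcp_pos: [0.5134, -0.1821, 0.2668]
tcp_rot: [-0.001, 1.0, -0.0, -0.003]
ft_force: [-16.4, -4.1, 3.2]
grip_width: 0.0117
```

```bash
python3 look.py w11
```

```text
15.25 [ 0.5134 -0.1821  0.2668] [-0.0008  1.     -0.     -0.0031] [-16.4114  -4.0797   3.1815] [-0.5499  3.1893 -0.2339]
```

View pics/w11c.png

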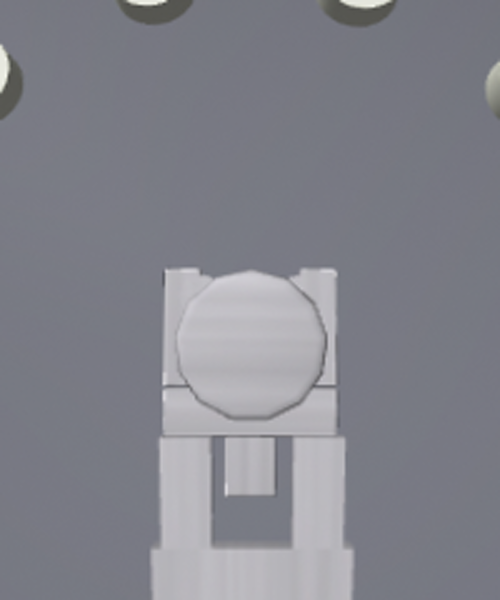

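>>> servo_tool(deltas=[[0.0002,0,0.0001,0,0,0,0],[0.0004,0,0.0002,0,0,0,0],[0.0004,0,0.0002,0,0,0,0],[0.0004,0,0.0002,0,0,0,0],[0.0004,0,0.0002,0,0,0,0]])

```text
time: 15.92
tcp_pos: [0.5136, -0.1821, 0.2669]
tcp_rot: [-0.001, 1.0, -0.0, -0.003]
ft_force: [-17.4, -4.3, 2.2]
grip_width: 0.0116
```

>>> servo_tool(deltas=[[0.0002,0,0.0001,0,0,0,0],[0.0002,0,0.0001,0,0,0,0],[0.0002,0,0.0001,0,0,0,0],[0.0002,0,0.0001,0,0,0,0]])

```text
time: 16.42
tcp_pos: [0.5137, -0.1821, 0.2669]
tcp_rot: [-0.001, 1.0, -0.0, -0.004]
ft_force: [-18.7, -3.5, 2.6]
grip_width: 0.0119
```

Pressed with about 18 N and held. Now I'll back off slowly and straight.

>>> servo_tool(deltas=[[-0.001,0,0,0,0,0,0],[-0.003,0,0.0003,0,0,0,0],[-0.007,0,0.001,0,0,0,0],[-0.014,0,0.001,0,0,0,0],[-0.024,0,0.001,0,0,0,0],[-0.036,0,0.001,0,0,0,0],[-0.042,0,0.001,0,0,0,0],[-0.042,0,0.001,0,0,0,0]])

```text
time: 17.42
tcp_pos: [0.4734, -0.1824, 0.2693]
tcp_rot: [-0.0, 1.0, -0.0, 0.0]
ft_force: [0.1, -0.4, -1.2]
grip_width: 0.0118
```

```bash
python3 look.py w12
```

```text
17.425 [ 0.4734 -0.1824  0.2693] [-0.      1.     -0.0003  0.    ] [ 0.0728 -0.4293 -1.2055] [-0.008   0.0232  0.0367]
```

View pics/w12c.png

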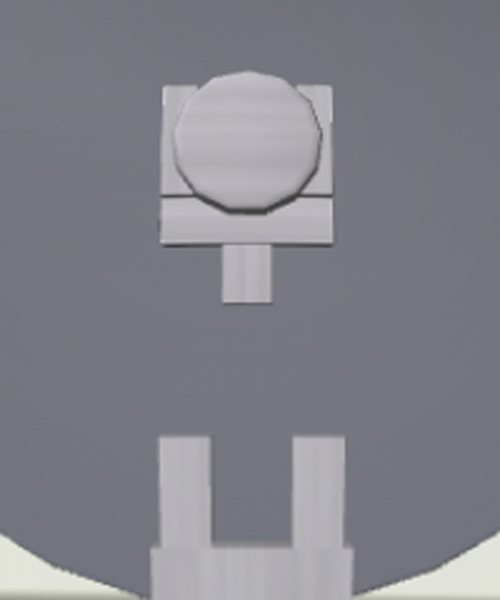

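The clip stays seated, and the tines are clear at crop row 436. Returning the fork to its spot in the tray.

>>> servo_tool(deltas=[[0,0,0.03,0,0,0,0],[0,0,0.07,0,0,0,0],[0,0.02,0.085,0,0,0,0],[0.077,0.323,0.085,0,0,0.085,0],[0.077,0.323,0.085,0,0,0.085,0],[0.077,0.323,0.085,0,0,0.085,0],[0.077,0.323,0.085,0,0,0.085,0],[0.077,0.323,0.085,0,0,0.085,0]])

```text
time: 18.48
tcp_pos: [0.5503, 0.1436, 0.3536]
tcp_rot: [0.0, 0.999, 0.043, -0.0]
ft_force: [0.2, -1.2, -0.9]
grip_width: 0.0119
```

>>> servo_tool(deltas=[[0,0,0,0,0,0,0],[0,0,0,0,0,0,0]])

```text
time: 18.73
tcp_pos: [0.5501, 0.1411, 0.3534]
tcp_rot: [0.0, 0.999, 0.043, -0.001]
ft_force: [-0.3, -0.1, -1.6]
grip_width: 0.0117
```

>>> servo_tool(deltas=[[0,0,-0.05,0,0,0,0],[0,0,-0.1,0,0,0,0],[0,0,-0.13,0,0,0,0],[0,0,-0.139,0,0,0,0],[0,0,-0.141,0,0,0,0],[0,0,-0.142,0,0,0,0],[0,0,-0.142,0,0,0,0]])

```text
time: 19.6
tcp_pos: [0.5511, 0.1405, 0.2132]
tcp_rot: [-0.0, 0.999, 0.042, 0.001]
ft_force: [-0.1, -0.5, 0.1]
grip_width: 0.0117
```

>>> servo_tool(deltas=[[0,0,-0.0005,0,0,0,0],[0,0,-0.001,0,0,0,0],[0,0,-0.0015,0,0,0,0],[0,0,-0.0015,0,0,0,0]])

```text
time: 20.1
tcp_pos: [0.5507, 0.1405, 0.2107]
tcp_rot: [0.0, 0.999, 0.042, -0.0]
ft_force: [-0.6, 0.6, -0.9]
grip_width: 0.0119
```

>>> servo_tool(deltas=[[0,0,-0.0005,0,0,0,0],[0,0,-0.001,0,0,0,0],[0,0,-0.0015,0,0,0,0],[0,0,-0.0015,0,0,0,0]])

```text
time: 20.6
tcp_pos: [0.5508, 0.1405, 0.2092]
tcp_rot: [-0.0, 0.999, 0.042, -0.0]
ft_force: [-0.6, 0.5, -1.2]
grip_width: 0.0115
```

>>> servo_tool(deltas=[[0,0,-0.0003,0,0,0,0],[0,0,-0.0006,0,0,0,0],[0,0,-0.0006,0,0,0,0]])

```text
time: 20.98
tcp_pos: [0.5508, 0.1405, 0.2088]
tcp_rot: [-0.0, 0.999, 0.042, -0.0]
ft_force: [-1.7, -1.1, 5.2]
grip_width: 0.0115
```

The foot is on the tray floor. Releasing.

>>> servo_tool(deltas=[[0,0,0,0,0,0,0.2],[0,0,0,0,0,0,0.3],[0,0,0,0,0,0,0.45],[0,0,0,0,0,0,0.45],[0,0,0,0,0,0,0.45]])

```text
time: 21.6
tcp_pos: [0.5507, 0.1405, 0.2086]
tcp_rot: [0.0, 0.999, 0.042, -0.0]
ft_force: [-0.0, 0.0, -1.0]
grip_width: 0.0408
```

>>> servo_tool(deltas=[[0,0,0.02,0,0,0,0.45],[0,0,0.06,0,0,0,0.45],[0,0,0.11,0,0,0,0.45],[0,0,0.165,0,0,0,0.45],[0,0,0.165,0,0,0,0.45],[0,0,0.165,0,0,0,0.45]])

```text
time: 22.35
tcp_pos: [0.5504, 0.1404, 0.3742]
tcp_rot: [-0.0, 0.999, 0.042, 0.0]
ft_force: [-0.8, 0.7, -0.8]
grip_width: 0.0411
```

```bash
python3 look.py w13
python3 - <<'E'
from plant import manip
import cv2
cv2.imwrite("pics/s13.png",manip.read_camera("scene")[:,:,::-1])
E
```

```text
22.35 [0.5504 0.1404 0.3742] [-0.0001  0.9991  0.0424  0.0003] [-0.7802  0.6601 -0.8308] [ 0.0102  0.0582 -0.0162]
```

View pics/w13.png

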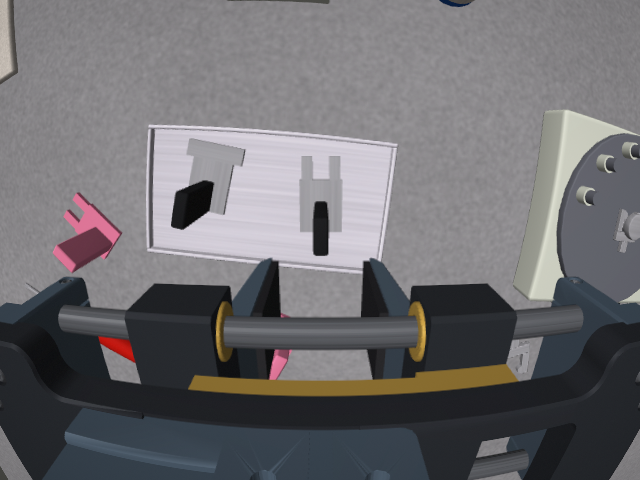

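View pics/s13.png

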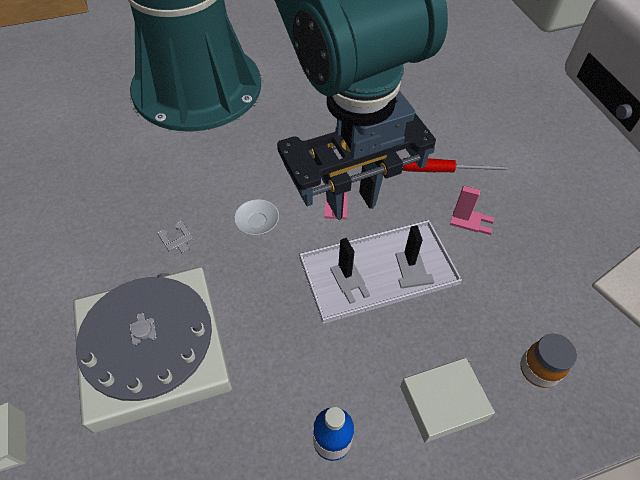

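The fork stands upright at scene (347,270) in the tray. The scraper is unmoved at (415,265), and the clip is round the spindle at (142,328).

```bash
python3 -c "
from plant import manip
print(manip.job_done())"
```

```text
the job is handed in; nothing more can be done
None
```

The clip is seated on the spindle, and the fork is back upright in the tray. The job was handed in at about 22.5 s.

- **Seating:** I pushed the small clip on the disc along +x with the two tines until it sprang home. I then pressed it against the neck and held it. The last reading was about 18.7 N forward. The force was read only between moves; the highest reading along x was 18.7 N.
- **Checks that passed:** The wrist picture after backing off showed the arms closed round the neck and the bar under the head. The final scene and wrist pictures showed the fork free of the gripper, and the scraper and everything else in view where they had been. The gripper did not touch the clip.
- **Force on the clip:** While pressing, the wrist also read about 4 N upward and 4 N sideways. The tine ends were probably resting lightly on the disc, so the force on the clip itself may have been 1–2 N below the reading, still above 12 N.

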